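# Hook the locking key out of a shelf upright

### The job

The shelf upright's flat locking key has been pushed deep into its narrow channel. Using only the hooked pick from its rest, hook the key by its eye, draw it out along the open landing until it comes up against the stop plate, hold it there under a light pull (about 300 g of weight, never over 700 g) for about half a second, then unhook it and hang the pick back on its rest. Keep the fingers off the key, leave it lying flat on the landing, don't force the pick against the metal, and leave the other things on the bench alone.

Things in the scene. Friction and masses are not known exactly. Their poses are not given: they have to be found in the camera images.
- upright: Fixed cut-off of an aluminium shelf-upright channel on a plywood foot 12 mm thick, 100 mm wide, from x = -135 to 125 mm. Origin: on the table under the middle of the channel's mouth; x runs into the channel, y across, z up. Slot floor: the foot's top. Mouth at x = 0; the channel is 120 mm deep, closed at its far end; before the mouth is the open landing, ended by the stop plate.
- mouth (a point): Middle of the channel's mouth at floor level (12 mm above the table); axes as the upright's. Channel inside: 32 mm wide (y -16 to 16), 36 mm high; roof 4 mm thick, with a row of perforations 22 x 22 mm through which the key is seen. The landing before it has the same floor and width, open above, with side rails 8 mm high; all before the mouth is lower than 10 mm above that floor.
- cheek_mid (a point): Middle of the sprung steel cheek inside the channel, as built, on the +y side, 57 mm in from the mouth; it is 55 mm long (x) and 8 mm high. It presses the key's bow on the -y wall with about 4 N: the key starts to move at 2 to 9 N of pull and is free, with hardly any drag, once its eye is less than 15 mm inside the mouth.
- clamp: Fixed clamp across the landing's front end, 6 mm thick (x), 9 mm high. Origin at its middle, slot-floor level, 101 mm before the mouth; axes as the upright's. Through it passes a flat steel stop plate, 31 mm wide, 7 mm high, clamped rigid. Its inner face, where the key's tongue comes to bear, was set by hand anywhere from 7 to 35 mm ahead (x) of this origin; it is not measured: feel for it.
- key: Flat dark steel key, 6 mm thick, 63 mm long, 35 to 70 g, flat on the slot floor: bow 28 x 28 mm with a square eye 15 x 15 mm, tongue 12 mm wide pointing to the mouth. Origin: under the eye's centre, at the underside; x runs from tongue to bow: tongue's end at x = -49 mm, bow's far end at 14 mm. Eye at first 49 to 66 mm inside the mouth; with the tongue on the stop, 17 to 45 mm outside it.
- pick_grip (a point): Grip point of the hooked pick's upright wooden handle, 26 mm (x) by 16 mm (y), top 28 mm above this point; gripped across the 16 mm. Steel collar 44 x 36 x 6 mm under the handle, its top 24 mm and underside 30 mm below this point. A 6 mm round shaft goes on down, turns ahead (x) 53 mm below this point, runs level, then turns down into the tip. 150 g. z up.
- pick_tip (a point): Lower end of the pick's down-turned tip (6 mm round): 95 mm ahead (x) of the grip point and 70 mm below it. The tip reaches 14 mm below the underside of the level bar; bar and tip together are 20 mm high.
- rest_top (a point): Centre of the top of the fixed tool rest, 46 mm above the table: two plywood rails 90 mm long (x), 13 mm wide, 20 mm apart. The pick's collar rests on the rails with shaft, bar and tip hanging between and ahead of them along x, its tip 6 mm above the table; it is put in or out vertically. Hung up, the grip point is 30 mm above this point.
- tape: Bystander: roll of tape, 96 mm across, 48 mm high, standing flat. Origin under its centre.
- driver: Bystander: screwdriver lying on the bench. Origin under its middle.
- mug: Bystander: white mug, 80 mm across, 90 mm high. Origin under its centre.
- jar: Bystander: glass jar, 60 mm across, 80 mm high. Origin under its centre.
- bracket: Bystander: white flat L-shaped shelf bracket, 140 mm long, 5 mm thick, lying flat. Origin under the middle of its long arm.
Mind the look-alikes: they are no part of the job. What is shaped like the part that bears pick_grip but blue is not meant. What is shaped like the part that bears rest_top but green is not meant.

How it is judged:
By the outcome, as a careful person would: the job done as asked, in the order asked, and still so for the second after the job is handed in, with the robot touching nothing.
It also fails if it takes over 64 s, if anything falls off the work surface, if the arm or the gripper's body presses on something with over 40 N, if the wrist force passes 120 N, or if a joint passes its speed limit or range.

### The arm

A 6-joint arm with a two-finger parallel gripper is mounted at the origin on the work surface. World frame = base frame: x ahead of the robot, y to its left, z up, the work surface at z = 0. Lengths are in mm, angles in rad, forces in N, time in s.
With the tool pointing down it reaches from about 325 to 900 mm from the base axis. Payload 6.1 kg.
Tool frame: the origin (TCP) lies midway between the tips of the shut fingers; the grasp point (between the pads) lies 19 mm behind it; z points along the fingers, y is the line along which they close (so a half turn about z gives the same grasp; the last joint's range is limited). The gripper opens to 87 mm and grips with 3 to 60 N. Pads are 19 mm wide; open, the fingers measure 117 mm over their backs; the gripper's body (75 mm by 190 mm) begins 51 mm behind the grasp point.
Start: joints at [-1.302, 0.22, 1.526, -0, 1.395, -0.126], TCP at [240.382, -576.916, 222.538] pointing down, gripper open.
Joint ranges: [-2.98, 2.98], [-0.91, 2.08], [0.09, 2.57], [-1.24, 4.39], [0.2, 2.65], [-2.68, 2.68]. Speed limits (rad/s): [2.57, 2.57, 3.01, 3.14, 3.14, 3.14].

### API

Orientations are given as a unit quaternion [w, x, y, z].
In Python, from bench import observe, get_image, sign_off, regions_of, spot_point gives the robot as it stands.
- The arm moves only by the tool apply_moves, never from a script. Its argument "steps" is a list of rows, each a list of 7 numbers: the opening, from -1 (shut) to 1 (fully open), then the shift along the tool's x, y, z scaled (see below), then the turn, a rotation vector about the tool's x, y, z scaled (see below). A call has 1 to 8 rows; each row shifts and turns the commanded pose from where the row before left it, along the tool's axes as they then stand; what a row does not reach is not made up. The controller multiplies each number of a shift by 0.04 m and each number of a turn by 45 degrees. A row lasts 1/8 s, in which the tool goes at most 62.5 mm and 10.7 degrees, less where a joint would pass 70% of its speed; a pose out of reach is approached as far as the arm can. A call with a number of a shift or a turn outside -1 to 1 is refused whole. A call with a gripper value outside its range is refused whole. The fingers move at their own pace and stop on an object; "squeeze" is the grip in N (left out, the last holds). Time passes only in rows, so rows that do not move let the fingers close. It gives the time, the measured TCP pose, the force, the opening and the grip force at its end, in the units of the state.
- observe(): the state, without advancing time (a new reading comes with each control period).
- get_image(name): name is "scene" or "top" or "wrist"; returns a dict with "color" (384x512x3 uint8, red, green, blue), "mtx" (3x3 intrinsics, pixels), "T" (4x4, takes a point from camera to world coordinates); the wrist camera has in their place "hand_eye" (4x4, takes a point from camera to tool coordinates, whose origin is the TCP and whose axes are the flange's). Camera axes: x right, y down, z forward; pixel columns grow to the right and rows downward; lengths in mm; the calibration is good to about 2 mm. A picture is of the moment at which its call begins: read the wrist's pose just before it. There is no depth.
- sign_off(): hands the job in; it is judged then, once.
Trained networks look in a picture, given as the dict that the camera call returned (one of the last four; its "shot" number tells which), for a name from the list of things; names that differ only in an ending like _2 or _b are one class to them, and where a whole thing is asked for, a point or a joint stands for the part that bears it (a point fixed in the world has none). Each returns a list of dicts, best first, with "confidence" (0 to 1); they miss things now and then, are a little off and sometimes report something else, mostly with a low value. They report only what shows in the picture. A call takes as long as a camera call. They do not tell look-alikes from the thing itself.
- regions_of(picture, thing): "region" (384x512 bool, what is visible of it).
- spot_point(picture, thing): "xyz" ([x, y, z] in mm, in world coordinates, good to about 4 mm: a listed point, or the origin of a listed thing).
The state is a dict: "clock": time; "q": joint angles; "joint_vel": joint speeds; "joint_torque": joint torques, N m; "tool_pos": TCP position; "tool_rot": TCP orientation; "contact_force": force on the tool from outside, world axes, zero at the start; "torque": the same for the moment, N m; "opening": finger opening in mm; "grasp_force": force on a finger pad.
Only numpy, scipy, OpenCV 4.12 (cv2) and the standard library are available. Lean on these libraries where they do the work, as an engineer would, in place of code of your own. Each camera call takes 0.05 s, during which the arm holds its last target. There are 200 camera calls.

## Working session

There is one attempt and no reset: what is moved stays moved. The work goes in short steps, Python scripts to look and compute and a tool call to move; the robot and the scene stay as the last step left them, time stands still between calls to the robot, and variables do not carry over. Pictures are saved under pics/ and viewed, at most 10 in all, crops included, and the job is handed in when it is done.

Besides the shell and the picture viewer there is one more tool, called after "Call:" in YAML: its name, and indented under it one key for each argument. apply_moves: Moves the arm, as the interface text tells. Its arguments: {"type":"object","properties":{"steps":{"type":"array","items":{"type":"array","items":{"type":"number","minimum":-1,"maximum":1}}},"squeeze":{"type":"number"}},"required":["steps"]}

```bash
mkdir -p pics; cat > h.py <<'E'
import numpy as np,cv2
from bench import *
def save(p,n): cv2.imwrite('pics/'+n,cv2.cvtColor(p['color'],cv2.COLOR_RGB2BGR))
def proj(p,X):
    T=np.linalg.inv(p['T']);c=T[:3,:3]@np.array(X,float)+T[:3,3];u=np.array(p['mtx'])@c;return u[:2]/u[2]
def back(p,uv,z):
    T=np.array(p['T']);d=T[:3,:3]@np.linalg.inv(p['mtx'])@np.array([uv[0],uv[1],1.]);o=T[:3,3];return o+d*(z-o[2])/d[2]
E
python3 - <<'E'
from h import *
o=observe();print({k:np.round(v,3) for k,v in o.items()})
for n in ['scene','top']:
    p=get_image(n);save(p,n+'.png')
    for t in ['upright','mouth','clamp','key','pick_grip','pick_tip','rest_top','cheek_mid']:
        print(n,t,[(np.round(d['xyz']),round(d['confidence'],2),np.round(proj(p,d['xyz']))) for d in spot_point(p,t)][:4])
E
```

```text
{'clock': np.float64(0.0), 'q': array([-1.302,  0.221,  1.528,  0.   ,  1.395, -0.126]), 'joint_vel': array([-0.001,  0.   , -0.   ,  0.   ,  0.001,  0.002]), 'joint_torque': array([ 1.0000e-03, -4.9460e+01, -3.8738e+01,  7.0000e-02,  5.7000e-02,
       -0.0000e+00]), 'tool_pos': array([ 240.216, -576.304,  221.416]), 'tool_rot': array([-0.001,  0.981,  0.196, -0.   ]), 'contact_force': array([0.218, 0.438, 0.973]), 'torque': array([-0.024,  0.016,  0.026]), 'grasp_force': np.float64(0.0), 'opening': np.float64(86.899)}
scene upright [(array([577.,  48.,   0.]), 0.83, array([269., 222.]))]
scene mouth [(array([575.,  46.,  15.]), 0.67, array([268., 219.]))]
scene clamp [(array([478.,  59.,  10.]), 0.42, array([270., 194.]))]
scene key [(array([576.,  47.,  -0.]), 0.27, array([268., 222.]))]
scene pick_grip [(array([ 492., -277.,   75.]), 0.64, array([160., 187.])), (array([731., 284.,   3.]), 0.6, array([355., 264.]))]
scene pick_tip [(array([ 473., -188.,   27.]), 0.69, array([192., 192.])), (array([ 586., -297.,    5.]), 0.49, array([154., 227.]))]
scene rest_top [(array([ 330., -2
[... 263 characters left out ...]
,   1.]), 0.57, array([238., 186.]))]
top mouth [(array([575.,  51.,  12.]), 0.75, array([237., 186.]))]
top clamp [(array([475.,  54.,  12.]), 0.44, array([236., 221.]))]
top key [(array([636.,  41.,   9.]), 0.44, array([241., 165.]))]
top pick_grip [(array([501., -70.,  12.]), 0.73, array([280., 212.])), (array([ 490., -282.,   73.]), 0.55, array([359., 214.]))]
top pick_tip [(array([ 590., -298.,    6.]), 0.8, array([357., 181.])), (array([ 473., -189.,   29.]), 0.78, array([322., 221.]))]
top rest_top [(array([ 489., -278.,   46.]), 0.97, array([355., 215.])), (array([ 334., -273.,   46.]), 0.61, array([355., 272.]))]
top cheek_mid [(array([632.,  51.,  16.]), 0.81, array([237., 166.]))]
```

```bash
python3 - <<'E'
import cv2,numpy as np
a=cv2.imread('pics/top.png')[110:300,130:400];b=cv2.imread('pics/scene.png')[120:310,110:380]
cv2.imwrite('pics/c1.png',np.vstack([cv2.resize(x,None,fx=2.95,fy=1.57*1,interpolation=3) if 0 else cv2.resize(x,(426,300),interpolation=3) for x in (a,b)]))
cv2.imwrite('pics/c1.png',cv2.resize(a,(800,563),interpolation=cv2.INTER_CUBIC))
E
```

```text
(no output)
```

View pics/scene.png

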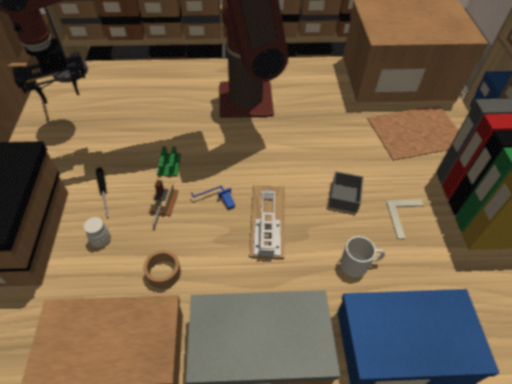

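View pics/c1.png

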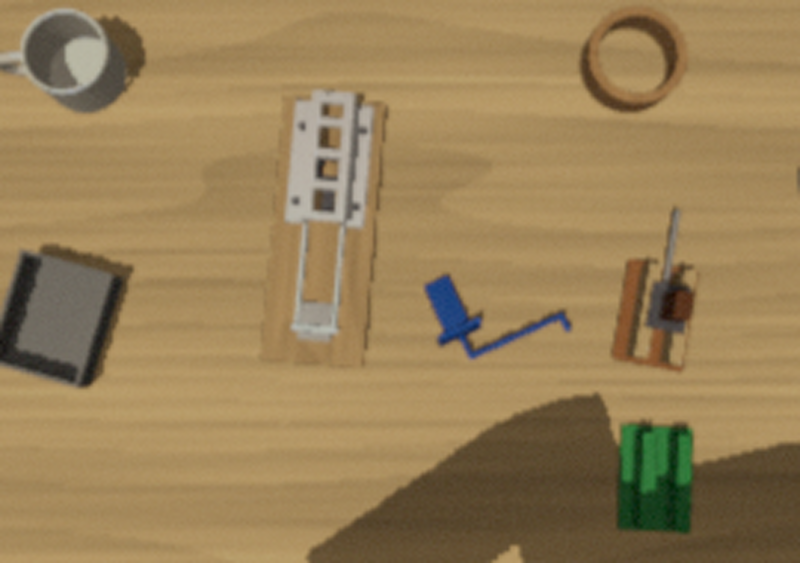

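The pick that is meant has the brown handle and hangs in the brown rest at scene (160,190), top (359,214). The blue pick at scene (225,197) and the green rest at scene (168,158) are look-alikes. The upright is at scene (268,222). I'll go above the pick for a close look.

```bash
cat >> h.py <<'E'
from scipy.spatial.transform import Rotation as R
def rot(o): q=o['tool_rot'];return R.from_quat([q[1],q[2],q[3],q[0]])
def down(h): return R.from_matrix(np.array([[np.cos(h),np.sin(h),0],[np.sin(h),-np.cos(h),0],[0,0,-1.]]))
def plan(tgt,h,n,pos=None,r=None):
    o=observe();r=rot(o) if r is None else r;p=np.array(o['tool_pos']) if pos is None else np.array(pos,float)
    rv=(r.inv()*down(h)).as_rotvec()/n;d=(np.array(tgt)-p)/n
    for i in range(n):
        print(np.round(np.r_[r.inv().apply(d)/40,rv/np.deg2rad(45)],3).tolist()); r=r*R.from_rotvec(rv)
def wrist(n=None):
    o=observe();p=get_image('wrist');T=np.eye(4);T[:3,:3]=rot(o).as_matrix();T[:3,3]=o['tool_pos'];p['T']=T@np.array(p['hand_eye'])
    if n: save(p,n)
    return p
E
python3 - <<'E'
from h import *
plan([475,-278,230],-.185,8); print(get_image('wrist')['hand_eye'])
E
```

```text
[1.036, -0.58, -0.023, 0.0, -0.0, 0.092]
[0.991, -0.654, -0.023, 0.0, -0.0, 0.092]
[0.941, -0.724, -0.023, 0.0, -0.0, 0.092]
[0.886, -0.79, -0.023, 0.0, -0.0, 0.092]
[0.827, -0.852, -0.023, 0.0, -0.0, 0.092]
[0.763, -0.91, -0.023, 0.0, -0.0, 0.092]
[0.695, -0.963, -0.023, 0.0, -0.0, 0.092]
[0.624, -1.011, -0.023, 0.0, -0.0, 0.092]
[[-1.84683755e-04 -9.58241697e-01 -2.85959467e-01  7.88541872e+01]
 [ 9.99999715e-01  3.22747120e-05 -7.53990346e-04  1.34503517e-03]
 [ 7.31734248e-04 -2.85959525e-01  9.58241418e-01 -1.61390157e+02]
 [ 0.00000000e+00  0.00000000e+00  0.00000000e+00  1.00000000e+00]]
```

Call:
apply_moves:
  steps:
    - [1, 1, -0.58, -0.02, 0, 0, 0.092]
    - [1, 0.99, -0.65, -0.02, 0, 0, 0.092]
    - [1, 0.94, -0.72, -0.02, 0, 0, 0.092]
    - [1, 0.89, -0.79, -0.02, 0, 0, 0.092]
    - [1, 0.83, -0.85, -0.02, 0, 0, 0.092]
    - [1, 0.76, -0.91, -0.02, 0, 0, 0.092]
    - [1, 0.7, -0.96, -0.02, 0, 0, 0.092]
    - [1, 0.62, -1, -0.02, 0, 0, 0.092]

```text
clock: 1.95
tool_pos: [474.4, -278.0, 229.3]
tool_rot: [0.0, 0.996, -0.093, 0.0]
contact_force: [0.5, -0.3, 0.5]
opening: 86.7
grasp_force: 0.0
```

Call:
apply_moves:
  steps:
    - [1, 0, 0, 0, 0, 0, 0]
    - [1, 0, 0, 0, 0, 0, 0]

```text
clock: 2.2
tool_pos: [473.4, -279.5, 229.0]
tool_rot: [0.0, 0.996, -0.091, -0.0]
contact_force: [0.7, -0.2, -0.1]
opening: 86.7
grasp_force: 0.0
```

```bash
python3 - <<'E'
from h import *
p=wrist('w1.png')
for t in ['pick_grip','pick_tip','rest_top']:
    for d in spot_point(p,t): print(t,np.round(d['xyz'],1),round(d['confidence'],2),np.round(proj(p,d['xyz'])))
o=observe();print(o['tool_pos'],o['contact_force'],o['clock'])
E
```

```text
pick_grip [493.  -75.5  15.1] 0.91 [108. 178.]
pick_grip [ 493.8 -278.6   79.5] 0.75 [251. 160.]
pick_tip [ 475.4 -183.8   22.4] 0.82 [186. 178.]
pick_tip [ 587.  -294.8    1.7] 0.7 [251.  77.]
pick_tip [472.5  57.2   8.2] 0.69 [ 27. 206.]
rest_top [ 491.5 -275.1   47.4] 0.89 [249. 157.]
rest_top [ 332.  -276.2   43.3] 0.87 [271. 267.]
[ 472.87843642 -280.29368976  228.87432299] [0.69108234 0.4128776  0.1131757 ] 2.4
```

View pics/w1.png

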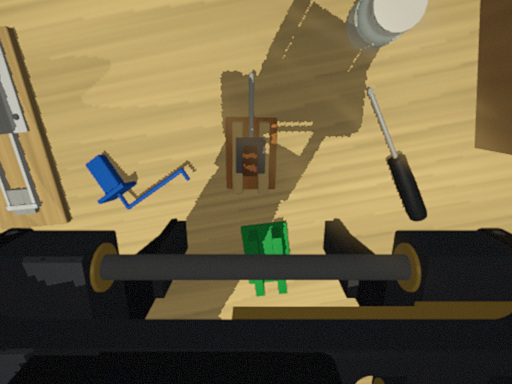

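The brown-handled pick hangs in the brown rest at (251,160), with its bar running up the image to (251,75). The blue look-alike is at (120,185) and the green one at (265,250). The heading is already well aligned.

```bash
python3 - <<'E'
from h import *
p=wrist()
a=back(p,(251.5,75),24);b=back(p,(250.5,135),24);print(a,b,np.arctan2(a[1]-b[1],a[0]-b[0]))
for uv in [(227,118),(277,119),(227,187),(276,188)]: print(back(p,uv,46))
g=sorted(regions_of(p,'pick_grip'),key=lambda d:abs(np.argwhere(d['region']).mean(0)-[150,251]).sum())[0]['region']
for v in range(70,185,8):
    c=np.flatnonzero(g[v]); print(v,(c.min(),c.max()) if len(c) else None, end=' ')
o=observe();print(o['tool_pos'])
plan([492,-279.5,150],-.185,3)
E
```

```text
[ 586.09746338 -296.86464282   24.        ] [ 515.3985372  -282.05515374   24.        ] -0.20648703278807262
[ 542.36295571 -258.96024237   46.        ]
[ 530.22156707 -317.52521395   46.        ]
[ 458.37086618 -240.73513576   46.        ]
[ 445.47318889 -302.33387659   46.        ]
70 None 78 (np.int64(249), np.int64(253)) 86 (np.int64(249), np.int64(253)) 94 (np.int64(249), np.int64(253)) 102 (np.int64(249), np.int64(252)) 110 (np.int64(249), np.int64(252)) 118 (np.int64(249), np.int64(252)) 126 (np.int64(250), np.int64(251)) 134 (np.int64(249), np.int64(252)) 142 (np.int64(236), np.int64(264)) 150 (np.int64(236), np.int64(264)) 158 (np.int64(236), np.int64(265)) 166 (np.int64(236), np.int64(264)) 174 (np.int64(246), np.int64(253)) 182 None [ 473.03057637 -280.10857555  228.90444188]
[0.155, -0.034, 0.658, 0.0, 0.0, 0.0]
[0.155, -0.034, 0.658, 0.0, 0.0, 0.0]
[0.154, -0.034, 0.658, 0.0, 0.0, 0.0]
```

Call:
apply_moves:
  steps:
    - [1, 0.15, -0.03, 0.66, 0, 0, 0.005]
    - [1, 0.15, -0.03, 0.66, 0, 0, 0.005]
    - [1, 0.15, -0.03, 0.66, 0, 0, 0]
    - [1, 0, 0, 0, 0, 0, 0]
    - [1, 0, 0, 0, 0, 0, 0]

```text
clock: 3.12
tool_pos: [492.1, -279.7, 150.7]
tool_rot: [0.0, 0.995, -0.096, 0.0]
contact_force: [0.6, 0.8, 0.8]
opening: 86.8
grasp_force: 0.0
```

```bash
python3 - <<'E'
from h import *
p=wrist('w2.png')
for t in ['pick_grip','pick_tip','rest_top']:
    for d in spot_point(p,t): print(t,np.round(d['xyz'],1),round(d['confidence'],2),np.round(proj(p,d['xyz'])))
o=observe();print(o['tool_pos'],o['tool_rot'],o['contact_force'],o['clock'])
E
```

```text
pick_grip [ 493.6 -281.3   76.2] 0.74 [257. 196.]
pick_grip [496. -72.  14.] 0.71 [ 76. 210.]
pick_tip [ 474.5 -185.9   24.2] 0.81 [175. 213.]
pick_tip [ 588.5 -298.6    4.7] 0.66 [255.  86.]
[ 492.40993754 -279.69726336  151.18035174] [ 6.10689022e-04  9.95425994e-01 -9.55291310e-02  9.50085756e-04] [-0.12140487 -0.4318672  -0.07338935] 3.325
```

View pics/w2.png

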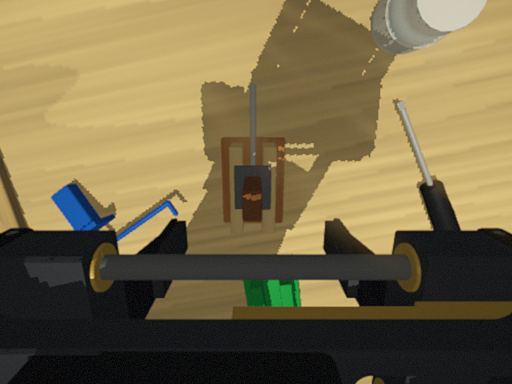

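```bash
python3 - <<'E'
from h import *
p=wrist()
C=[back(p,uv,52) for uv in [(235.5,166),(270.5,166),(235.5,209),(270.5,209)]]
print(np.round(C,1),np.mean(C,0)); print(back(p,(253,175),104),back(p,(253,222),104),back(p,(253,85),24))
im=p['color'];print(im[160:230:3,246].tolist())
plan([493.5,-281,57.5],-.195,4)
E
```

```text
[[ 519.4 -265.8   52. ]
 [ 513.  -298.5   52. ]
 [ 476.8 -256.7   52. ]
 [ 470.2 -290.9   52. ]] [ 494.84738283 -277.95808241   52.        ]
[ 519.93520447 -283.16131085  104.        ] [ 481.64820183 -275.65612978  104.        ] [ 589.08141751 -296.27401942   24.        ]
[[105, 70, 32], [104, 66, 29], [60, 49, 41], [52, 52, 50], [49, 51, 50], [50, 52, 53], [51, 31, 15], [54, 32, 21], [54, 34, 19], [53, 35, 23], [53, 34, 20], [55, 35, 22], [136, 84, 44], [86, 53, 27], [56, 33, 12], [60, 37, 24], [61, 34, 19], [63, 40, 26], [59, 34, 21], [59, 36, 19], [58, 38, 24], [114, 92, 57], [127, 110, 68], [128, 109, 67]]
[0.008, 0.007, 0.584, 0.0, -0.001, 0.001]
[0.008, 0.007, 0.584, 0.0, -0.001, 0.001]
[0.008, 0.007, 0.584, 0.0, -0.001, 0.001]
[0.009, 0.007, 0.584, 0.0, -0.001, 0.001]
```

Call:
apply_moves:
  steps:
    - [1, 0.02, -0.02, 0.6, 0, 0, 0]
    - [1, 0.02, -0.02, 0.6, 0, 0, 0]
    - [1, 0, 0, 0.6, 0, 0, 0]
    - [1, 0, 0, 0.4, 0, 0, 0]
    - [1, 0, 0, 0.13, 0, 0, 0]
    - [1, 0, 0, 0, 0, 0, 0]
    - [1, 0, 0, 0, 0, 0, 0]
  squeeze: 60

```text
clock: 4.25
tool_pos: [494.5, -278.3, 57.6]
tool_rot: [0.0, 0.995, -0.095, 0.001]
contact_force: [-0.9, -0.5, 0.4]
opening: 86.8
grasp_force: 0.0
```

Call:
apply_moves:
  steps:
    - [-0.3, 0, 0, 0, 0, 0, 0]
    - [-1, 0, 0, 0, 0, 0, 0]
    - [-1, 0, 0, 0, 0, 0, 0]
    - [-1, 0, 0, 0, 0, 0, 0]
    - [-1, 0, 0, 0, 0, 0, 0]
    - [-1, 0, 0, 0, 0, 0, 0]
  squeeze: 60

```text
clock: 5.0
tool_pos: [493.8, -277.8, 56.5]
tool_rot: [-0.0, 0.995, -0.095, -0.0]
contact_force: [0.7, -0.8, -0.9]
opening: 35.0
grasp_force: 0.0
```

Call:
apply_moves:
  steps:
    - [-1, 0, 0, 0, 0, 0, 0]
    - [-1, 0, 0, 0, 0, 0, 0]
    - [-1, 0, 0, 0, 0, 0, 0]
    - [-1, 0, 0, 0, 0, 0, 0]

```text
clock: 5.5
tool_pos: [493.8, -277.8, 56.5]
tool_rot: [0.0, 0.995, -0.095, -0.0]
contact_force: [-1.2, 0.2, 0.5]
opening: 15.5
grasp_force: 60.0
```

Call:
apply_moves:
  steps:
    - [-1, 0, 0, -0.2, 0, 0, 0]
    - [-1, 0, 0, -0.6, 0, 0, 0]
    - [-1, 0, 0, -0.9, 0, 0, 0]
    - [-1, 0, 0, -0.9, 0, 0, 0]
    - [-1, 0, 0, -0.4, 0, 0, 0]
    - [-1, 0, 0, 0, 0, 0, 0]
    - [-1, 0, 0, 0, 0, 0, 0]

```text
clock: 6.38
tool_pos: [492.9, -277.2, 174.7]
tool_rot: [-0.001, 0.995, -0.095, -0.001]
contact_force: [-0.7, 0.3, -2.0]
opening: 15.6
grasp_force: 60.0
```

```bash
python3 - <<'E'
from h import *
o=observe();print(o['tool_pos'],o['contact_force'],o['torque'])
p=get_image('top')
for t in ['upright','mouth','clamp','key','cheek_mid','pick_tip']:
    print(t,[(np.round(d['xyz'],1),round(d['confidence'],2)) for d in spot_point(p,t)][:3])
cv2.imwrite('pics/c2.png',cv2.resize(cv2.cvtColor(p['color'],4)[125:245,195:280],(425,600),interpolation=2))
# target: tip 45 before mouth, upright heading guess
h=-.075;m=np.array([576,49]);u=np.array([np.cos(h),np.sin(h)]);g=m-u*(95+55);plan([*g,145],h,8)
print(g)
E
```

```text
[ 492.92608323 -277.16609127  174.74369225] [-0.65776996  0.27380429 -1.95449536] [0.03062611 0.06947037 0.00080543]
upright [(array([579.4,  48.3,   4.3]), 0.98)]
mouth [(array([573.5,  48.1,  13.5]), 0.88), (array([576.1,  47.6,   0. ]), 0.75)]
clamp [(array([475.8,  53.4,  12.4]), 0.62)]
key [(array([637. ,  43.8,   7.9]), 0.65)]
cheek_mid [(array([634.7,  50. ,  13.3]), 0.79), (array([579.3,  48.3,   2. ]), 0.53)]
pick_tip [(array([ 617.7, -451.8,    3.2]), 0.67), (array([ 472.9, -186.9,   27.5]), 0.66), (array([ 584.9, -297.2,  124.8]), 0.58)]
[-0.407, -0.997, 0.097, -0.0, 0.0, -0.018]
[-0.392, -1.003, 0.097, -0.0, 0.0, -0.018]
[-0.377, -1.008, 0.097, -0.0, 0.0, -0.018]
[-0.363, -1.014, 0.097, -0.0, 0.0, -0.018]
[-0.348, -1.019, 0.097, -0.0, 0.0, -0.018]
[-0.333, -1.024, 0.097, -0.0, 0.0, -0.018]
[-0.318, -1.028, 0.097, -0.0, 0.0, -0.018]
[-0.303, -1.033, 0.097, -0.0, 0.0, -0.018]
[426.42167728  60.23945609]
```

View pics/c2.png

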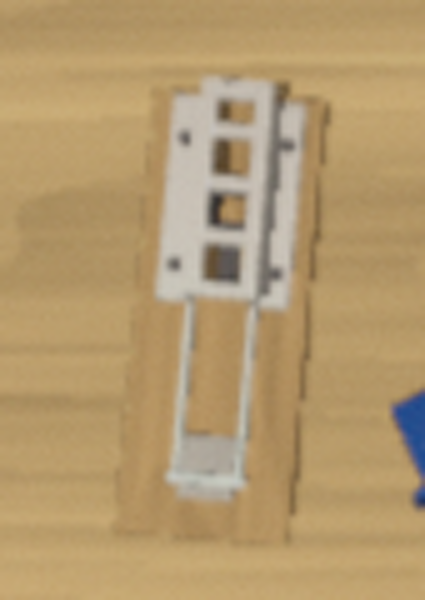

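The top crop shows the channel's four perforations. The dark key shows in the two nearest the mouth, at (222,262) and (232,212), and the eye is probably around the second one. The landing rails run down to the clamp at (207,478).

```bash
python3 - <<'E'
from h import *
p=get_image('top')
f=lambda x,y,z:back(p,(x/5+195-.4,y/5+125-.4),z)
def hd(a,b): d=b-a;return np.arctan2(d[1],d[0])
print('rails',hd(f(180,455,20),f(192,300,20)),hd(f(242,460,20),f(254,300,20)))
print('foot R',hd(f(290,540,12),f(327,100,12)),'L',hd(f(118,530,12),f(153,95,12)))
print('mouth on rails',(f(191,298,20)+f(254,302,20))/2, 'clamp',(f(168,478,21)+f(243,483,21))/2)
print('roof front', f(190,297,52),f(258,300,52))
print('foot corners',[np.round(f(*c,12),1) for c in [(118,530),(290,540),(153,90),(327,100)]])
E
```

```text
rails -0.07440360671319027 -0.07505411655252307
foot R -0.08678968508424183 L -0.07468611109179511
mouth on rails [578.71967065  45.84608319  20.        ] clamp [475.71977327  55.34551868  21.        ]
roof front [576.86457711  62.65567999  52.        ] [575.08610166  24.87694061  52.        ]
foot corners [array([447.9, 105.6,  12. ]), array([441.9,   7.6,  12. ]), array([702.8,  86.7,  12. ]), array([696.7, -14.6,  12. ])]
```

Call:
apply_moves:
  steps:
    - [-1, -0.4, -1, 0.1, 0, 0, -0.018]
    - [-1, -0.39, -1, 0.1, 0, 0, -0.018]
    - [-1, -0.38, -1, 0.1, 0, 0, -0.018]
    - [-1, -0.36, -1, 0.1, 0, 0, -0.018]
    - [-1, -0.35, -1, 0.1, 0, 0, -0.018]
    - [-1, -0.33, -1, 0.1, 0, 0, -0.018]
    - [-1, -0.32, -1, 0, 0, 0, -0.018]
    - [-1, -0.3, -1, 0, 0, 0, -0.018]

```text
clock: 7.78
tool_pos: [426.7, 56.4, 152.7]
tool_rot: [-0.0, 0.999, -0.039, 0.0]
contact_force: [0.3, -0.3, -1.5]
opening: 15.6
grasp_force: 60.0
```

Call:
apply_moves:
  steps:
    - [-1, 0, -0.2, 0, 0, 0, 0]
    - [-1, 0, 0, 0, 0, 0, 0]
    - [-1, 0, 0, 0, 0, 0, 0]

```text
clock: 8.15
tool_pos: [427.9, 62.2, 152.6]
tool_rot: [0.0, 0.999, -0.039, 0.0]
contact_force: [-0.3, 0.1, -0.8]
opening: 15.6
grasp_force: 60.0
```

```bash
python3 - <<'E'
from h import *
o=observe();print(o['tool_pos'],o['tool_rot'],o['contact_force'])
p=wrist('w3.png')
for t in ['mouth','clamp','key','cheek_mid','pick_tip']:
    print(t,[(np.round(d['xyz'],1),round(d['confidence'],2),np.round(proj(p,d['xyz']))) for d in spot_point(p,t)][:3])
E
```

```text
[427.94805459  62.20389339 152.62018552] [ 2.11432335e-04  9.99220127e-01 -3.94852497e-02  8.96692531e-05] [-0.32175447  0.06805875 -0.82983268]
mouth [(array([577.8,  41.9,  15.4]), 0.62, array([264.,  26.]))]
clamp [(array([476.3,  58.1,  10.4]), 0.56, array([255., 135.]))]
key []
cheek_mid []
pick_tip [(array([522.8,  51.8,  98.9]), 0.93, array([259.,  81.])), (array([ 476.7, -187. ,   24.6]), 0.59, array([499., 116.]))]
```

View pics/w3.png

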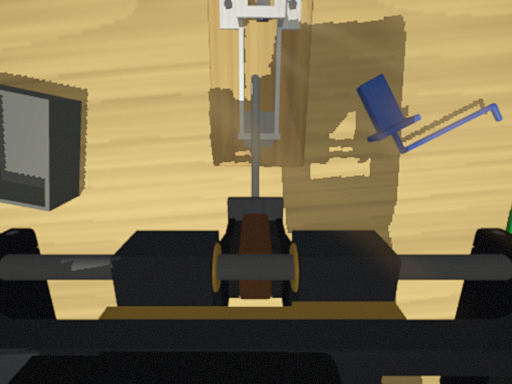

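The pick's tip end is at (255,78). The landing rails are at columns 240 and 280, the mouth is at about row 22, and the clamp is at (259,136).

```bash
python3 - <<'E'
from h import *
p=wrist()
g=cv2.cvtColor(p['color'],cv2.COLOR_RGB2GRAY)
for r in (35,60,95,115): print(r,g[r,232:290].tolist())
print(g[15:32,250].tolist(), g[120:145,270].tolist())
for r in (30,130):
    a=back(p,(240.5,r),20);b=back(p,(280,r),20);print(np.round(a,1),np.round(b,1),(a+b)/2)
print('bar',back(p,(255.5,80),98),back(p,(255.5,190),98),'TCP',observe()['tool_pos'])
E
```

```text
35 [170, 174, 179, 181, 179, 175, 177, 206, 224, 224, 227, 195, 109, 101, 148, 176, 172, 175, 178, 179, 180, 182, 182, 183, 182, 179, 176, 176, 177, 176, 176, 175, 172, 171, 169, 170, 171, 170, 172, 174, 172, 169, 171, 141, 91, 116, 136, 137, 136, 122, 98, 92, 95, 95, 98, 94, 95, 94]
60 [171, 175, 179, 183, 181, 177, 177, 211, 230, 229, 231, 204, 129, 96, 148, 177, 176, 175, 180, 182, 182, 183, 183, 183, 183, 179, 174, 177, 178, 178, 176, 175, 173, 172, 172, 173, 172, 173, 161, 143, 125, 97, 95, 97, 118, 135, 139, 140, 135, 118, 108, 108, 106, 107, 107, 106, 103, 100]
95 [101, 155, 185, 186, 187, 180, 181, 199, 226, 236, 237, 217, 155, 151, 181, 179, 180, 183, 160, 105, 90, 97, 102, 102, 101, 96, 92, 92, 97, 97, 95, 98, 97, 95, 97, 97, 95, 96, 98, 97, 94, 93, 93, 113, 133, 136, 137, 125, 110, 104, 105, 104, 101, 103, 100, 96, 92, 88]
115 [113, 112, 110, 115, 115, 112, 114, 121, 133, 139, 139, 131, 116, 108, 108, 108, 108, 111, 106, 97, 97, 104, 101, 103, 103, 98, 93, 97, 101, 105, 102, 102, 102, 101, 101, 104, 102, 103, 102, 101, 103, 102, 104, 122, 135, 138, 130, 118, 104, 103, 103, 102, 102, 99, 97, 96, 97, 98]
[226, 182, 108, 98, 100, 162, 180, 179, 178, 178, 178, 178, 177, 178, 177, 178, 178] [103, 103, 99, 103, 102, 105, 104, 103, 104, 105, 106, 105, 104, 124, 131, 133, 131, 130, 127, 114, 108, 108, 106, 108, 109]
[574.9  64.8  20. ] [572.   27.9  20. ] [573.47763021  46.3598942   20.        ]
[483.2  73.5  20. ] [480.   32.8  20. ] [481.59293549  53.15491521  20.        ]
bar [523.77414957  54.90363589  98.        ] [441.00769722  61.42960159  98.        ] TCP [427.6614929   62.67443609 152.48989015]
```

Call:
apply_moves:
  steps:
    - [-1, 0, 0.05, 0.5, 0, 0, 0]
    - [-1, 0, 0.05, 0.6, 0, 0, 0]
    - [-1, 0, 0.06, 0.5, 0, 0, 0]
    - [-1, 0, 0, 0.26, 0, 0, 0]
    - [-1, 0, 0, 0, 0, 0, 0]
    - [-1, 0, 0, 0, 0, 0, 0]

```text
clock: 9.25
tool_pos: [427.8, 56.7, 78.9]
tool_rot: [-0.0, 0.999, -0.039, 0.001]
contact_force: [0.6, 0.6, -1.9]
opening: 15.7
grasp_force: 60.0
```

```bash
python3 - <<'E'
from h import *
o=observe();print(o['tool_pos'],o['tool_rot'],o['contact_force'])
p=wrist();im=cv2.cvtColor(p['color'],4)
cv2.imwrite('pics/w4.png',cv2.resize(im[0:220,160:360],(545,600),interpolation=2))
for t in ['mouth','clamp','key','pick_tip']:
    print(t,[(np.round(d['xyz'],1),round(d['confidence'],2),np.round(proj(p,d['xyz']))) for d in spot_point(p,t)][:3])
g=cv2.cvtColor(im,6)
for r in (60,80,100,120,140): print(r,g[r,225:290].tolist())
E
```

```text
[427.82918451  56.74133065  78.94385357] [-2.13952031e-05  9.99239650e-01 -3.89830596e-02  6.64626130e-04] [ 0.57451935  0.62854501 -1.85842725]
mouth [(array([577.7,  43. ,  13.4]), 0.74, array([258.,  -0.]))]
clamp [(array([580. ,  40.6,  13.1]), 0.72, array([261.,  -4.])), (array([474.7,  56.4,   7.5]), 0.56, array([251., 146.])), (array([575.8,  44.7,   2.7]), 0.44, array([256.,   8.]))]
key []
pick_tip [(array([524.6,  47.7,  24. ]), 0.97, array([257.,  79.]))]
60 [192, 224, 243, 241, 242, 244, 226, 165, 111, 166, 195, 189, 188, 186, 188, 190, 192, 192, 193, 193, 194, 194, 195, 198, 195, 191, 188, 189, 190, 189, 189, 189, 188, 188, 187, 159, 109, 103, 105, 102, 104, 105, 104, 108, 107, 106, 104, 106, 103, 105, 120, 142, 151, 150, 149, 151, 137, 117, 117, 121, 117, 112, 113, 112, 110]
80 [192, 219, 242, 245, 246, 247, 238, 194, 113, 99, 108, 162, 189, 190, 190, 192, 192, 193, 193, 194, 194, 194, 195, 197, 197, 181, 164, 149, 108, 107, 113, 109, 106, 101, 98, 103, 105, 106, 104, 104, 105, 105, 105, 106, 106, 103, 102, 102, 97, 104, 133, 150, 149, 149, 148, 136, 117, 112, 114, 113,
[... 314 characters left out ...]
 114, 113, 113, 112, 112, 112, 112, 106]
120 [116, 129, 213, 245, 242, 243, 243, 213, 164, 154, 120, 122, 124, 125, 125, 124, 125, 124, 123, 121, 122, 121, 119, 119, 119, 116, 108, 109, 112, 114, 116, 114, 110, 106, 104, 106, 112, 112, 111, 112, 114, 114, 112, 115, 113, 112, 113, 113, 114, 133, 149, 149, 147, 149, 133, 114, 112, 115, 114, 112, 112, 110, 108, 105, 107]
140 [107, 107, 122, 140, 148, 147, 147, 141, 122, 116, 114, 116, 116, 116, 116, 117, 117, 117, 118, 118, 116, 116, 114, 117, 118, 114, 108, 112, 114, 115, 116, 117, 113, 107, 106, 109, 113, 114, 115, 115, 113, 115, 112, 115, 114, 112, 113, 111, 126, 139, 146, 144, 145, 138, 123, 112, 112, 114, 113, 111, 111, 111, 110, 107, 106]
```

View pics/w4.png

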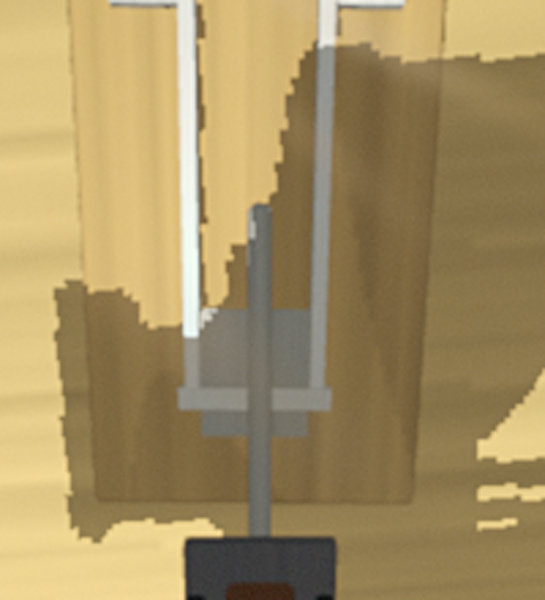

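The tip's bar (crop column 260) is about 1.5 mm to the -y side of the landing's middle, which is about what I want, since the key lies at y = -2. The stop plate's inner edge is at crop row 310 and the clamp's inner face at row 388. I'll go 30 mm into the channel above the key and look through the perforations.

Call:
apply_moves:
  steps:
    - [-1, 0, 0, 0.11, 0, 0, 0]
    - [-1, 0, 0, 0, 0, 0, 0]
    - [-1, 0.4, 0, 0, 0, 0, 0]
    - [-1, 0.5, 0, 0, 0, 0, 0]
    - [-1, 0.5, 0, 0, 0, 0, 0]
    - [-1, 0.4, 0, 0, 0, 0, 0]
    - [-1, 0.2, 0, 0, 0, 0, 0]
    - [-1, 0, 0, 0, 0, 0, 0]

```text
clock: 10.5
tool_pos: [506.9, 50.4, 73.6]
tool_rot: [0.0, 0.999, -0.039, -0.0]
contact_force: [-0.3, -0.1, -1.6]
opening: 15.6
grasp_force: 60.0
```

```bash
python3 - <<'E'
from h import *
o=observe();print(o['tool_pos'],o['tool_rot'],o['contact_force'],o['torque'])
p=wrist();im=cv2.cvtColor(p['color'],4)
cv2.imwrite('pics/w5.png',cv2.resize(im[0:220,160:360],(545,600),interpolation=2))
for t in ['mouth','key','pick_tip','cheek_mid']:
    print(t,[(np.round(d['xyz'],1),round(d['confidence'],2),np.round(proj(p,d['xyz']))) for d in spot_point(p,t)][:3])
E
```

```text
[506.86222848  50.44885344  73.55302188] [ 3.79323475e-07  9.99238791e-01 -3.90099326e-02 -2.54356009e-04] [-0.27953043 -0.05859816 -1.62553776] [ 0.08055249  0.00705936 -0.01697452]
mouth [(array([579.1,  42.9,  12.3]), 0.8, array([258., 114.]))]
key [(array([631.7,  41.3,  11.3]), 0.79, array([255.,  38.]))]
pick_tip [(array([603.5,  41.6,  22. ]), 0.78, array([257.,  79.]))]
cheek_mid [(array([634. ,  53.1,  20.2]), 0.95, array([237.,  33.]))]
```

View pics/w5.png

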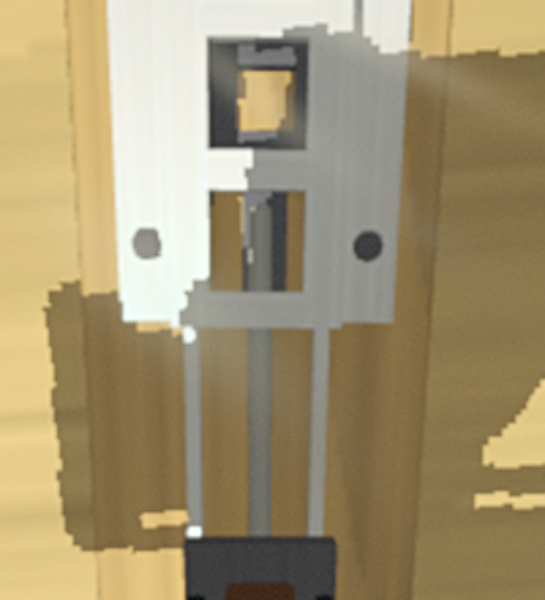

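The eye shows fully through the second perforation, at crop x 240–293, y 68–133. The pick's bar is at crop x ≈ 260, with its tip in the first hole.

```bash
python3 - <<'E'
from h import *
p=wrist();o=observe();r=rot(o);P=o['tool_pos']
L=lambda X:np.round(r.inv().apply(X-P),1)
f=lambda x,y,z:L(back(p,(160+x/2.725-.5,y/2.727-.5),z))
print('eye corners',[f(x,y,18) for x,y in [(240,68),(293,68),(240,133),(293,133)]])
print('eye c z12/18',f(266,100,12),f(266,100,18),'tip end top of bar',f(260,203,43),'bar low',f(260,400,43))
print('roof front edge z52',f(190,327,52),f(340,327,52), 'mouth mid z12', L(np.array([579.1,42.9,12])))
E
```

```text
eye corners [array([132.2,  -5.4,  55.7]), array([132.2,   8. ,  55.7]), array([117.3,  -5.6,  55.7]), array([117.3,   8.1,  55.7])]
eye c z12/18 [126.2   1.2  61.7] [125.    1.2  55.7] tip end top of bar [98.  -0.4 30.7] bar low [51.9 -0.4 30.7]
roof front edge z52 [ 70.2 -16.7  21.7] [70.2 18.3 21.7] mouth mid z12 [73.1  2.  61.7]
```

Call:
apply_moves:
  steps:
    - [-1, 0.2, 0.02, 0, 0, 0, 0]
    - [-1, 0.3, 0.02, 0, 0, 0, 0]
    - [-1, 0.24, 0, 0, 0, 0, 0]
    - [-1, 0, 0, 0, 0, 0, 0]
    - [-1, 0, 0, 0.05, 0, 0, 0]
    - [-1, 0, 0, 0.05, 0, 0, 0]
    - [-1, 0, 0, 0, 0, 0, 0]

```text
clock: 11.68
tool_pos: [535.8, 46.7, 69.4]
tool_rot: [-0.0, 0.999, -0.039, -0.0]
contact_force: [0.2, -0.1, -1.9]
opening: 15.6
grasp_force: 60.0
```

```bash
python3 - <<'E'
from h import *
o=observe();print(o['tool_pos'],o['tool_rot'],o['contact_force'],o['torque'])
p=wrist();im=cv2.cvtColor(p['color'],4)
cv2.imwrite('pics/w6.png',cv2.resize(im[30:190,190:320],(488,600),interpolation=2))
for t in ['key','pick_tip']:
    print(t,[(np.round(d['xyz'],1),round(d['confidence'],2),np.round(proj(p,d['xyz']))) for d in spot_point(p,t)][:3])
E
```

```text
[535.76561909  46.6585989   69.39969652] [-1.87268878e-05  9.99240864e-01 -3.89558894e-02 -3.67278106e-04] [ 0.20014735 -0.12881494 -1.85655155] [ 0.04454148  0.06373635 -0.05566859]
key [(array([631.8,  40.8,  14. ]), 0.77, array([253.,  80.]))]
pick_tip [(array([633.4,  39.9,  17.5]), 0.92, array([254.,  77.]))]
```

View pics/w6.png

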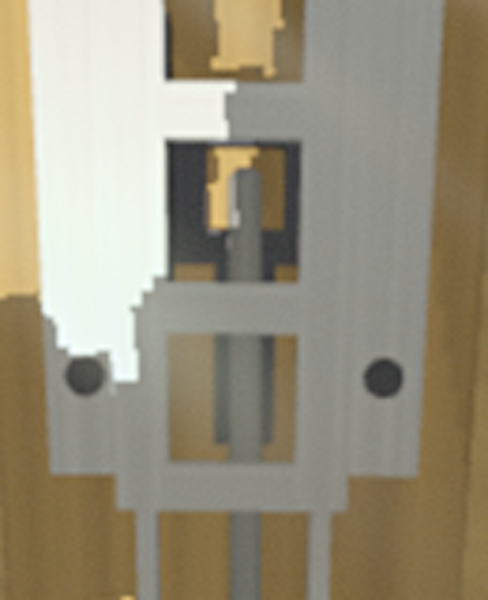

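The tip end at (246,172) lies over the eye (x 207–287), centred. I'll lower it into the eye and start the pull.

Call:
apply_moves:
  steps:
    - [-1, 0, 0, 0.06, 0, 0, 0]
    - [-1, 0, 0, 0.06, 0, 0, 0]
    - [-1, 0, 0, 0, 0, 0, 0]
    - [-1, 0, 0, 0, 0, 0, 0]

```text
clock: 12.32
tool_pos: [536.2, 46.6, 64.9]
tool_rot: [-0.0, 0.999, -0.039, -0.0]
contact_force: [-0.9, 0.1, -1.5]
opening: 15.7
grasp_force: 60.0
```

Call:
apply_moves:
  steps:
    - [-1, -0.05, 0, 0, 0, 0, 0]
    - [-1, -0.05, 0, 0, 0, 0, 0]
    - [-1, 0, 0, 0, 0, 0, 0]

```text
clock: 12.7
tool_pos: [532.2, 46.9, 65.0]
tool_rot: [-0.0, 0.999, -0.039, 0.0]
contact_force: [-0.7, -0.1, -1.8]
opening: 15.7
grasp_force: 60.0
```

Call:
apply_moves:
  steps:
    - [-1, -0.03, 0, 0, 0, 0, 0]
    - [-1, -0.03, 0, 0, 0, 0, 0]
    - [-1, 0, 0, 0, 0, 0, 0]

```text
clock: 13.08
tool_pos: [530.9, 47.0, 65.5]
tool_rot: [0.0, 0.999, -0.039, 0.001]
contact_force: [5.1, -0.6, -3.2]
opening: 15.8
grasp_force: 60.0
```

Call:
apply_moves:
  steps:
    - [-1, -0.03, 0, 0, 0, 0, 0]
    - [-1, -0.03, 0, 0, 0, 0, 0]
    - [-1, 0, 0, 0, 0, 0, 0]

```text
clock: 13.45
tool_pos: [527.9, 47.2, 65.3]
tool_rot: [0.0, 0.999, -0.039, 0.001]
contact_force: [5.0, 0.8, -1.1]
opening: 15.6
grasp_force: 60.0
```

Call:
apply_moves:
  steps:
    - [-1, -0.06, 0, 0, 0, 0, 0]
    - [-1, -0.08, 0, 0, 0, 0, 0]
    - [-1, -0.08, 0, 0, 0, 0, 0]
    - [-1, -0.08, 0, 0, 0, 0, 0]
    - [-1, -0.08, 0, 0, 0, 0, 0]
    - [-1, -0.08, 0, 0, 0, 0, 0]
    - [-1, -0.08, 0, 0, 0, 0, 0]
    - [-1, 0, 0, 0, 0, 0, 0]

```text
clock: 14.45
tool_pos: [506.0, 49.0, 65.2]
tool_rot: [-0.0, 0.999, -0.039, 0.0]
contact_force: [3.5, 0.3, -0.4]
opening: 15.6
grasp_force: 60.0
```

```bash
python3 - <<'E'
from h import *
o=observe();print(o['tool_pos'],o['contact_force'])
p=wrist();im=cv2.cvtColor(p['color'],4)
for t in ['key','pick_tip']:
    print(t,[(np.round(d['xyz'],1),round(d['confidence'],2),np.round(proj(p,d['xyz']))) for d in spot_point(p,t)][:3])
# stop edge, from w4 pose
p['T'][:3,:]=0
T=np.eye(4);T[:3,:3]=down(-.078).as_matrix();T[:3,3]=[427.8,56.7,78.9];p['T']=T@np.array(p['hand_eye'])
print('stop edge',back(p,(253,113.3),19),'clamp inner',back(p,(253,142),21))
E
```

```text
[506.03639555  49.03228943  65.19022743] [ 3.49672251  0.25585724 -0.36878475]
key [(array([605.6,  41.9,  13.8]), 0.55, array([255.,  75.])), (array([581.1,  43.9,  14. ]), 0.27, array([254., 111.]))]
pick_tip [(array([601.9,  41.4,  13.2]), 0.68, array([256.,  80.]))]
stop edge [500.7714306   52.83921492  19.        ] clamp inner [479.27207232  54.55454302  21.        ]
```

Call:
apply_moves:
  steps:
    - [-1, -0.1, 0, 0, 0, 0, 0]
    - [-1, -0.12, 0, 0, 0, 0, 0]
    - [-1, -0.12, 0, 0, 0, 0, 0]
    - [-1, -0.12, 0, 0, 0, 0, 0]
    - [-1, -0.12, 0, 0, 0, 0, 0]
    - [-1, -0.12, 0, 0, 0, 0, 0]
    - [-1, -0.1, 0, 0, 0, 0, 0]
    - [-1, -0.05, 0, 0, 0, 0, 0]

```text
clock: 15.6
tool_pos: [471.5, 51.7, 64.8]
tool_rot: [-0.0, 0.999, -0.039, -0.0]
contact_force: [-0.3, -0.6, -2.1]
opening: 16.1
grasp_force: 60.0
```

Call:
apply_moves:
  steps:
    - [-1, -0.05, 0, 0, 0, 0, 0]
    - [-1, -0.05, 0, 0, 0, 0, 0]
    - [-1, 0, 0, 0, 0, 0, 0]
    - [-1, 0, 0, 0, 0, 0, 0]

```text
clock: 16.1
tool_pos: [468.1, 51.9, 65.0]
tool_rot: [0.0, 0.999, -0.039, 0.0]
contact_force: [-0.5, 0.1, -1.2]
opening: 15.5
grasp_force: 60.0
```

```bash
python3 - <<'E'
from h import *
F=[]
for i in range(4):
    p=wrist();o=observe();F.append(o['contact_force'])
    s=spot_point(p,'key');print([(np.round(d['xyz'],1),round(d['confidence'],2)) for d in s][:2])
print(o['tool_pos'],np.mean(F,0),np.std(F,0),o['clock'])
im=cv2.cvtColor(p['color'],4)
cv2.imwrite('pics/w7.png',cv2.resize(im[30:190,190:320],(488,600),interpolation=2))
E
```

```text
[(array([565.9,  47.6,  13.6]), 0.85), (array([ 5.774e+02,  4.550e+01, -3.000e-01]), 0.47)]
[(array([469.6,  46.6,  83.7]), 0.69), (array([566.3,  49.1,  13.8]), 0.64)]
[(array([569.9,  46.3,  11.8]), 0.77)]
[(array([566.7,  43.3,  15.8]), 0.67), (array([468.9,  50.3,  84. ]), 0.59)]
[468.06326495  51.88219564  64.92917057] [-0.04817448 -0.08492127 -1.54213149] [0.28498536 0.39370805 0.61929762] 16.45
```

View pics/w7.png

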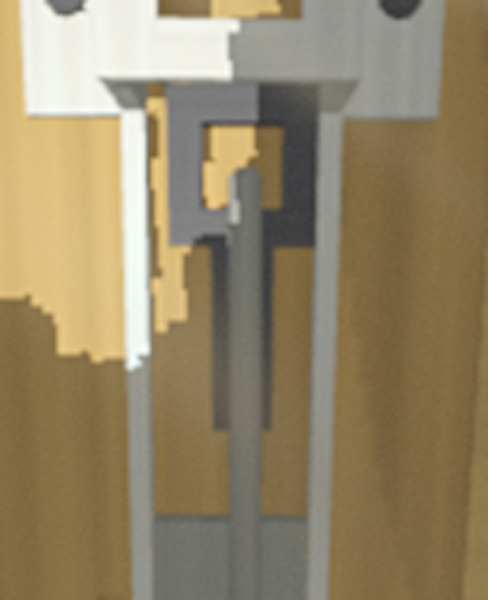

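The key lies flat on the landing with the pick in its eye. Its tongue ends at row 430 and the plate edge is at row 517, about 16 mm further. I'll go on slowly.

Call:
apply_moves:
  steps:
    - [-1, -0.05, 0, 0, 0, 0, 0]
    - [-1, -0.06, 0, 0, 0, 0, 0]
    - [-1, -0.06, 0, 0, 0, 0, 0]
    - [-1, -0.06, 0, 0, 0, 0, 0]
    - [-1, -0.04, 0, 0, 0, 0, 0]
    - [-1, -0.02, 0, 0, 0, 0, 0]
    - [-1, 0, 0, 0, 0, 0, 0]

```text
clock: 17.38
tool_pos: [456.4, 52.8, 64.9]
tool_rot: [-0.0, 0.999, -0.039, -0.0]
contact_force: [-0.4, 0.0, -1.3]
opening: 15.9
grasp_force: 60.0
```

Call:
apply_moves:
  steps:
    - [-1, -0.015, 0, 0, 0, 0, 0]
    - [-1, -0.015, 0, 0, 0, 0, 0]
    - [-1, 0, 0, 0, 0, 0, 0]

```text
clock: 17.75
tool_pos: [455.3, 52.9, 64.9]
tool_rot: [-0.0, 0.999, -0.039, -0.0]
contact_force: [1.0, -0.6, -1.0]
opening: 15.7
grasp_force: 60.0
```

Call:
apply_moves:
  steps:
    - [-1, -0.015, 0, 0, 0, 0, 0]
    - [-1, -0.015, 0, 0, 0, 0, 0]
    - [-1, 0, 0, 0, 0, 0, 0]

```text
clock: 18.12
tool_pos: [454.1, 53.0, 64.9]
tool_rot: [-0.0, 0.999, -0.039, -0.0]
contact_force: [0.5, 0.7, -0.6]
opening: 15.5
grasp_force: 60.0
```

Call:
apply_moves:
  steps:
    - [-1, -0.015, 0, 0, 0, 0, 0]
    - [-1, -0.015, 0, 0, 0, 0, 0]
    - [-1, 0, 0, 0, 0, 0, 0]

```text
clock: 18.5
tool_pos: [452.9, 53.1, 65.0]
tool_rot: [-0.0, 0.999, -0.039, 0.0]
contact_force: [0.9, -0.0, -0.3]
opening: 15.5
grasp_force: 60.0
```

Call:
apply_moves:
  steps:
    - [-1, -0.012, 0, 0, 0, 0, 0]
    - [-1, -0.012, 0, 0, 0, 0, 0]
    - [-1, 0, 0, 0, 0, 0, 0]

```text
clock: 18.88
tool_pos: [451.9, 53.2, 64.9]
tool_rot: [-0.0, 0.999, -0.039, -0.0]
contact_force: [0.4, -0.2, -2.0]
opening: 15.8
grasp_force: 60.0
```

Call:
apply_moves:
  steps:
    - [-1, -0.01, 0, 0, 0, 0, 0]
    - [-1, -0.01, 0, 0, 0, 0, 0]
    - [-1, 0, 0, 0, 0, 0, 0]

```text
clock: 19.25
tool_pos: [451.1, 53.2, 64.9]
tool_rot: [0.0, 0.999, -0.039, 0.0]
contact_force: [0.7, 0.4, -1.4]
opening: 15.4
grasp_force: 60.0
```

Call:
apply_moves:
  steps:
    - [-1, -0.01, 0, 0, 0, 0, 0]
    - [-1, -0.006, 0, 0, 0, 0, 0]
    - [-1, 0, 0, 0, 0, 0, 0]

```text
clock: 19.62
tool_pos: [450.5, 53.3, 65.0]
tool_rot: [-0.0, 0.999, -0.039, 0.0]
contact_force: [0.1, -0.7, -1.1]
opening: 15.5
grasp_force: 60.0
```

Call:
apply_moves:
  steps:
    - [-1, -0.01, 0, 0, 0, 0, 0]
    - [-1, -0.006, 0, 0, 0, 0, 0]
    - [-1, 0, 0, 0, 0, 0, 0]

```text
clock: 20.0
tool_pos: [449.8, 53.3, 64.9]
tool_rot: [-0.0, 0.999, -0.039, -0.0]
contact_force: [-0.2, 0.2, -1.1]
opening: 15.8
grasp_force: 60.0
```

```bash
python3 - <<'E'
from h import *
F=[]
for i in range(3):
    p=wrist();o=observe();F.append(o['contact_force'])
print(o['tool_pos'],np.mean(F,0),o['clock'])
g=p['color'].astype(int).sum(2)//3
print(g[130:180,248].tolist());print(g[130:180,258].tolist());print(g[130:180,240].tolist())
k=[d for d in regions_of(p,'key')]
for d in k[:2]: a=np.argwhere(d['region']);print(d['confidence'],a.min(0),a.max(0))
E
```

```text
[449.86907348  53.32452264  64.94531193] [ 0.15588279  0.04420326 -1.36469922] 20.15
[90, 90, 91, 91, 90, 90, 90, 89, 90, 88, 88, 85, 84, 82, 96, 114, 115, 115, 115, 112, 113, 113, 114, 112, 113, 115, 111, 112, 113, 112, 110, 111, 110, 111, 111, 111, 110, 110, 111, 109, 110, 108, 108, 112, 134, 144, 140, 141, 141, 142]
[111, 109, 109, 109, 109, 110, 109, 109, 108, 109, 108, 109, 108, 108, 109, 108, 108, 106, 105, 105, 105, 105, 103, 106, 104, 102, 102, 105, 103, 103, 101, 102, 101, 103, 101, 100, 104, 100, 101, 102, 99, 101, 101, 101, 102, 99, 100, 99, 101, 100]
[118, 115, 116, 116, 116, 115, 115, 114, 111, 111, 111, 111, 109, 105, 108, 115, 116, 116, 113, 115, 114, 114, 114, 113, 113, 114, 113, 113, 112, 113, 114, 114, 112, 110, 115, 111, 111, 113, 112, 112, 110, 112, 111, 114, 135, 141, 140, 138, 141, 142]
0.65 [ 51 234] [143 274]
0.56 [ 74 227] [299 284]
```

The tongue's end and the plate edge both read at about row 144, so contact is close.

Call:
apply_moves:
  steps:
    - [-1, -0.008, 0, 0, 0, 0, 0]
    - [-1, 0, 0, 0, 0, 0, 0]
    - [-1, 0, 0, 0, 0, 0, 0]

```text
clock: 20.58
tool_pos: [449.6, 53.3, 65.0]
tool_rot: [-0.0, 0.999, -0.039, 0.0]
contact_force: [1.1, 0.4, -1.7]
opening: 15.9
grasp_force: 60.0
```

Call:
apply_moves:
  steps:
    - [-1, -0.008, 0, 0, 0, 0, 0]
    - [-1, 0, 0, 0, 0, 0, 0]
    - [-1, 0, 0, 0, 0, 0, 0]

```text
clock: 20.95
tool_pos: [449.4, 53.3, 65.0]
tool_rot: [0.0, 0.999, -0.039, 0.0]
contact_force: [1.9, 0.1, -2.4]
opening: 15.9
grasp_force: 60.0
```

Call:
apply_moves:
  steps:
    - [-1, -0.008, 0, 0, 0, 0, 0]
    - [-1, 0, 0, 0, 0, 0, 0]
    - [-1, 0, 0, 0, 0, 0, 0]

```text
clock: 21.32
tool_pos: [449.2, 53.4, 65.1]
tool_rot: [-0.0, 0.999, -0.039, 0.0]
contact_force: [2.9, -1.6, -1.8]
opening: 15.8
grasp_force: 60.0
```

```bash
python3 - <<'E'
from h import *
F=[]
for i in range(6):
    get_image('wrist');o=observe();F.append(o['contact_force'])
print(o['tool_pos'],np.mean(F,0),np.array(F)[:,0],o['clock'])
E
```

```text
[449.19766179  53.36960094  65.08308614] [ 3.31741268 -0.13364196 -2.06509394] [2.53037722 2.95080708 3.13365197 3.95870997 3.62779482 3.703135  ] 21.625
```

Call:
apply_moves:
  steps:
    - [-1, 0, 0, 0, 0, 0, 0]
    - [-1, 0, 0, 0, 0, 0, 0]
    - [-1, 0, 0, 0, 0, 0, 0]
    - [-1, 0, 0, 0, 0, 0, 0]
    - [-1, 0, 0, 0, 0, 0, 0]
    - [-1, 0, 0, 0, 0, 0, 0]

```text
clock: 22.38
tool_pos: [449.1, 53.4, 65.0]
tool_rot: [0.0, 0.999, -0.039, 0.0]
contact_force: [4.2, 0.2, -2.5]
opening: 15.7
grasp_force: 60.0
```

The key was held for about 1 s at 3–4 N. Now I'll ease off, centre the tip in the eye and lift straight up.

Call:
apply_moves:
  steps:
    - [-1, 0.03, 0, 0, 0, 0, 0]
    - [-1, 0.04, 0, 0, 0, 0, 0]
    - [-1, 0.04, 0, 0, 0, 0, 0]
    - [-1, 0, 0, 0, 0, 0, 0]
    - [-1, 0, 0, 0, 0, 0, 0]

```text
clock: 23.0
tool_pos: [453.0, 53.1, 64.8]
tool_rot: [0.0, 0.999, -0.039, -0.0]
contact_force: [0.6, -0.2, -0.8]
opening: 15.8
grasp_force: 60.0
```

```bash
python3 - <<'E'
from h import *
p=wrist();o=observe();print(o['tool_pos'],o['contact_force'])
g=p['color'].astype(int).sum(2)//3
print(g[40:110,250].tolist());print(g[130:150,248].tolist())
E
```

```text
[453.07209503  53.05955825  64.80399055] [ 0.2161767   1.22560704 -0.99779201]
[177, 176, 175, 175, 175, 175, 176, 175, 175, 175, 175, 175, 174, 178, 178, 143, 104, 118, 124, 124, 123, 124, 122, 121, 125, 128, 115, 88, 156, 180, 177, 176, 176, 177, 178, 178, 174, 169, 169, 171, 169, 169, 170, 170, 170, 168, 167, 168, 169, 146, 130, 134, 135, 119, 104, 104, 102, 89, 76, 80, 79, 78, 79, 81, 81, 81, 82, 81, 82, 83]
[94, 93, 93, 91, 91, 92, 93, 92, 88, 91, 89, 87, 89, 87, 85, 84, 85, 81, 88, 108]
```

Call:
apply_moves:
  steps:
    - [-1, 0, 0, -0.06, 0, 0, 0]
    - [-1, 0, 0, -0.1, 0, 0, 0]
    - [-1, 0, 0, -0.15, 0, 0, 0]
    - [-1, 0, 0, -0.3, 0, 0, 0]
    - [-1, 0, 0, 0, 0, 0, 0]

```text
clock: 23.68
tool_pos: [454.6, 53.0, 91.0]
tool_rot: [0.0, 0.999, -0.039, 0.002]
contact_force: [0.0, -0.3, -1.1]
opening: 15.7
grasp_force: 60.0
```

```bash
python3 - <<'E'
from h import *
p=wrist();o=observe();print(o['tool_pos'],o['contact_force'])
for t in ['key','clamp','mouth','pick_tip']: print(t,[(np.round(d['xyz'],1),round(d['confidence'],2),np.round(proj(p,d['xyz']))) for d in spot_point(p,t)][:2])
E
```

```text
[454.08414134  53.026967    90.29847804] [-0.32375018  0.00802426 -1.46134728]
key [(array([545.4,  47. ,  12.9]), 0.59, array([254.,  90.]))]
clamp [(array([474.6,  56.7,   9.8]), 0.79, array([249., 175.]))]
mouth [(array([578.8,  43.8,  11. ]), 0.98, array([255.,  45.]))]
pick_tip [(array([552.8,  44.1,  37.7]), 0.77, array([257.,  77.]))]
```

Call:
apply_moves:
  steps:
    - [-1, 0, 0, -0.7, 0, 0, 0]
    - [-1, 0, 0, -0.9, 0, 0, 0]
    - [-1, 0, 0, -0.5, 0, 0, 0]
    - [-1, 0, 0, 0, 0, 0, 0]

```text
clock: 24.42
tool_pos: [454.5, 53.0, 174.7]
tool_rot: [0.0, 0.999, -0.039, 0.002]
contact_force: [0.4, -0.4, -2.5]
opening: 15.6
grasp_force: 60.0
```

```bash
python3 - <<'E'
from h import *
plan([493.8,-277.8,174.5],-.1905,9);print(observe()['tool_pos'])
p=get_image('top')
for t in ['key','clamp','mouth']: print(t,[(np.round(d['xyz'],1),round(d['confidence'],2)) for d in spot_point(p,t)][:2])
E
```

```text
[0.18, 0.908, 0.001, -0.0, -0.0, 0.016]
[0.192, 0.905, 0.001, -0.0, -0.0, 0.016]
[0.203, 0.903, 0.001, -0.0, -0.0, 0.016]
[0.214, 0.9, 0.001, -0.0, -0.0, 0.016]
[0.226, 0.897, 0.001, -0.0, -0.0, 0.016]
[0.237, 0.895, 0.001, -0.0, -0.0, 0.016]
[0.248, 0.892, 0.001, -0.0, -0.0, 0.016]
[0.259, 0.888, 0.001, -0.0, -0.0, 0.016]
[0.27, 0.885, 0.001, -0.0, -0.0, 0.016]
[454.5066423   52.99687448 174.72568123]
key [(array([554.6,  51.7,  10.3]), 0.56)]
clamp [(array([ 7.272e+02,  2.798e+02, -6.000e-01]), 0.46)]
mouth [(array([576.1,  48.8,   7.9]), 0.72)]
```

```bash
python3 - <<'E'
from h import *
p=wrist();o=observe()
u=np.array([np.cos(-.08),np.sin(-.08)])
for X in ([501,52.5,18],[548.5,47.5,18]): print(proj(p,X))
r=int(proj(p,[501,52.5,18])[1]);c=proj(p,[501,52.5,18])[0]
for dc in (-6,-3,0,3,6,9): print(dc,[tuple(x) for x in p['color'][r-7:r+6,int(c)+dc].tolist()])
E
```

```text
[252.39958377 133.39660467]
[253.47894039  87.74802935]
-6 [(129, 106, 68), (129, 107, 66), (130, 108, 68), (129, 105, 66), (128, 105, 66), (130, 108, 68), (132, 109, 69), (118, 103, 79), (114, 108, 92), (120, 113, 96), (118, 113, 96), (120, 112, 97), (120, 113, 97)]
-3 [(102, 89, 62), (103, 89, 64), (106, 90, 65), (105, 90, 64), (107, 92, 66), (107, 91, 64), (108, 94, 67), (106, 94, 75), (114, 106, 90), (118, 110, 95), (118, 111, 96), (117, 108, 92), (116, 110, 93)]
0 [(107, 102, 87), (107, 100, 88), (109, 102, 87), (110, 103, 90), (110, 105, 89), (110, 104, 88), (109, 104, 88), (110, 102, 86), (112, 105, 89), (112, 102, 88), (112, 104, 88), (112, 104, 87), (113, 103, 87)]
3 [(111, 108, 92), (110, 106, 93), (112, 107, 94), (110, 107, 93), (113, 107, 96), (113, 106, 93), (114, 107, 95), (117, 110, 96), (117, 108, 95), (115, 107, 95), (117, 109, 94), (117, 109, 96), (116, 109, 92)]
6 [(99, 96, 86), (99, 97, 87), (100, 96, 85), (103, 98, 86), (102, 96, 85), (104, 98, 87), (104, 99, 86), (105, 98, 86), (105, 99, 85), (107, 101, 87), (106, 99, 85), (110, 102, 87), (110, 103, 87)]
9 [(119, 99, 58), (118, 96, 59), (120, 99, 64), (120, 97, 61), (121, 101, 63), (119, 96, 59), (120, 99, 61), (111, 96, 73), (109, 101, 88), (110, 106, 95), (113, 108, 94), (110, 106, 91), (111, 107, 94)]
```

Call:
apply_moves:
  steps:
    - [-1, 0.18, 0.91, 0, 0, 0, 0.016]
    - [-1, 0.19, 0.91, 0, 0, 0, 0.016]
    - [-1, 0.2, 0.9, 0, 0, 0, 0.016]
    - [-1, 0.21, 0.9, 0, 0, 0, 0.016]
    - [-1, 0.23, 0.9, 0, 0, 0, 0.016]
    - [-1, 0.24, 0.9, 0, 0, 0, 0.016]
    - [-1, 0.25, 0.89, 0, 0, 0, 0.016]
    - [-1, 0.26, 0.89, 0, 0, 0, 0.016]

```text
clock: 25.68
tool_pos: [487.6, -242.4, 172.0]
tool_rot: [-0.001, 0.996, -0.089, -0.001]
contact_force: [-0.4, -0.2, -2.1]
opening: 15.9
grasp_force: 60.0
```

Call:
apply_moves:
  steps:
    - [-1, 0.27, 0.85, 0, 0, 0, 0.016]
    - [-1, 0, 0, 0, 0, 0, 0]
    - [-1, 0, 0, 0, 0, 0, 0]

```text
clock: 26.05
tool_pos: [492.1, -276.0, 172.1]
tool_rot: [-0.001, 0.995, -0.096, -0.001]
contact_force: [0.1, -0.3, -1.3]
opening: 15.6
grasp_force: 60.0
```

```bash
python3 - <<'E'
from h import *
plan([493.8,-277.8,130],-.1905,2);o=observe();print(o['tool_pos'],o['tool_rot'],o['contact_force'])
E
```

```text
[0.026, 0.019, 0.526, -0.001, 0.001, -0.001]
[0.025, 0.018, 0.526, -0.001, 0.001, -0.001]
[ 492.11955166 -276.02725453  172.11877138] [-8.57836584e-04  9.95426189e-01 -9.55251395e-02 -9.56549696e-04] [ 0.06561081 -0.31078973 -1.26863445]
```

Call:
apply_moves:
  steps:
    - [-1, 0.03, 0.02, 0.5, 0, 0, 0]
    - [-1, 0.02, 0.02, 0.5, 0, 0, 0]
    - [-1, 0, 0, 0, 0, 0, 0]
    - [-1, 0, 0, 0, 0, 0, 0]

```text
clock: 26.55
tool_pos: [494.4, -278.5, 133.0]
tool_rot: [-0.0, 0.995, -0.095, -0.0]
contact_force: [0.8, -0.7, -1.4]
opening: 15.8
grasp_force: 60.0
```

```bash
python3 - <<'E'
from h import *
plan([493.8,-277.8,60],-.1905,4);o=observe();print(o['tool_pos'],o['tool_rot'],o['contact_force'])
p=wrist()
print(back(p,(255.5,80),100)) ; g=p['color'].astype(int).sum(2)//3
for d in spot_point(p,'pick_tip')+spot_point(p,'rest_top'): print(np.round(d['xyz'],1),round(d['confidence'],2))
L=rot(o).inv()
for d in spot_point(p,'rest_top'): print('rest rel tool',L.apply(d['xyz']-o['tool_pos']))
E
```

```text
[-0.004, -0.003, 0.456, -0.0, 0.0, -0.0]
[-0.004, -0.004, 0.456, -0.0, 0.0, -0.0]
[-0.004, -0.004, 0.456, -0.0, 0.0, -0.0]
[-0.004, -0.004, 0.456, -0.0, 0.0, -0.0]
[ 494.35555156 -278.49963854  133.01881382] [-1.78128847e-04  9.95456435e-01 -9.52175195e-02 -2.80094083e-04] [ 0.82606749 -0.6701595  -1.42547471]
[ 587.24809789 -296.40987829  100.        ]
[ 588.3 -297.2   79.4] 0.87
[ 474.9 -186.1   20.4] 0.69
[ 489.8 -273.5   48.4] 0.55
rest rel tool [-5.37066854 -4.01989004 84.62322076]
```

Pose is within 1 mm of where the pick was taken; lower it.

Call:
apply_moves:
  steps:
    - [-1, -0.01, -0.01, 0.45, 0, 0, 0]
    - [-1, -0.01, -0.01, 0.5, 0, 0, 0]
    - [-1, 0, 0, 0.45, 0, 0, 0]
    - [-1, 0, 0, 0.3, 0, 0, 0]
    - [-1, 0, 0, 0.1, 0, 0, 0]
    - [-1, 0, 0, 0, 0, 0, 0]

```text
clock: 27.5
tool_pos: [493.8, -278.0, 61.3]
tool_rot: [-0.0, 0.995, -0.095, -0.0]
contact_force: [-1.2, 0.9, -2.0]
opening: 15.7
grasp_force: 60.0
```

Call:
apply_moves:
  steps:
    - [-1, 0, 0, 0.03, 0, 0, 0]
    - [-1, 0, 0, 0.02, 0, 0, 0]
    - [-1, 0, 0, 0, 0, 0, 0]

```text
clock: 27.88
tool_pos: [493.9, -278.0, 59.6]
tool_rot: [0.0, 0.995, -0.095, 0.0]
contact_force: [0.1, 0.6, -1.3]
opening: 15.4
grasp_force: 60.0
```

Call:
apply_moves:
  steps:
    - [-1, 0, 0, 0.03, 0, 0, 0]
    - [-1, 0, 0, 0.03, 0, 0, 0]
    - [-1, 0, 0, 0, 0, 0, 0]

```text
clock: 28.25
tool_pos: [493.6, -277.8, 56.7]
tool_rot: [-0.0, 0.995, -0.095, -0.0]
contact_force: [-0.3, -0.4, -2.0]
opening: 15.6
grasp_force: 60.0
```

Call:
apply_moves:
  steps:
    - [-1, 0, 0, 0.015, 0, 0, 0]
    - [-1, 0, 0, 0, 0, 0, 0]
    - [-1, 0, 0, 0, 0, 0, 0]

```text
clock: 28.62
tool_pos: [493.8, -277.9, 56.5]
tool_rot: [0.0, 0.995, -0.095, 0.0]
contact_force: [-0.7, 0.4, 1.7]
opening: 15.7
grasp_force: 60.0
```

Collar is resting (z-force turned up). Open and withdraw.

Call:
apply_moves:
  steps:
    - [-0.6, 0, 0, 0, 0, 0, 0]
    - [-0.2, 0, 0, 0, 0, 0, 0]
    - [0.2, 0, 0, 0, 0, 0, 0]
    - [0.2, 0, 0, 0, 0, 0, 0]
    - [0.2, 0, 0, 0, 0, 0, 0]
    - [0.2, 0, 0, 0, 0, 0, 0]

```text
clock: 29.38
tool_pos: [493.8, -277.9, 56.3]
tool_rot: [-0.0, 0.995, -0.095, -0.0]
contact_force: [-0.3, 0.2, 0.3]
opening: 50.7
grasp_force: 0.0
```

Call:
apply_moves:
  steps:
    - [0.2, 0, 0, -0.2, 0, 0, 0]
    - [0.2, 0, 0, -0.6, 0, 0, 0]
    - [0.2, 0, 0, -0.9, 0, 0, 0]
    - [0.2, 0, 0, -0.9, 0, 0, 0]
    - [0.2, 0, 0, -0.5, 0, 0, 0]
    - [0.2, 0, 0, 0, 0, 0, 0]
    - [0.2, 0, 0, 0, 0, 0, 0]

```text
clock: 30.25
tool_pos: [493.0, -277.4, 178.8]
tool_rot: [-0.001, 0.995, -0.095, -0.001]
contact_force: [0.6, -0.2, -0.2]
opening: 52.1
grasp_force: 0.0
```

```bash
python3 - <<'E'
from h import *
p=wrist();o=observe();print(o['tool_pos'],o['contact_force'],o['clock'])
for t in ['pick_grip','pick_tip','rest_top']: print(t,[(np.round(d['xyz'],1),round(d['confidence'],2)) for d in spot_point(p,t)][:3])
p=get_image('top')
for t in ['key','mouth','clamp','pick_grip','pick_tip']: print(t,[(np.round(d['xyz'],1),round(d['confidence'],2)) for d in spot_point(p,t)][:3])
E
```

```text
[ 492.81570231 -277.21431427  178.38063326] [-0.58253114  0.35429686  0.9319801 ] 30.3
pick_grip []
pick_tip [(array([ 587.8, -296. ,    3.9]), 0.94), (array([ 477.3, -188.7,   19.4]), 0.68)]
rest_top [(array([ 331.9, -275.5,   46.1]), 0.71)]
key [(array([556.2,  50.4,   8.5]), 0.48)]
mouth [(array([574.8,  47.7,   9. ]), 0.64)]
clamp [(array([635.5,  52.9,  14.2]), 0.74), (array([475. ,  51.3,  14. ]), 0.43)]
pick_grip [(array([501.7, -73.5,  12.3]), 0.55), (array([579.3, 438.4,   0.7]), 0.38)]
pick_tip [(array([ 474.8, -186.3,   28.4]), 0.89), (array([ 587.3, -297.2,    8.1]), 0.56), (array([578.9,  49.8,   0.9]), 0.28)]
```

```bash
python3 - <<'E'
from h import *
p=get_image('top')
for s in range(-12,72,4):
    u=np.array([np.cos(-.078),np.sin(-.078)]);b=np.array([501,52.2])+u*s
    row=[]
    for l in (-9,-2,9):
        q=b+l*np.array([-u[1],u[0]]);c=proj(p,[*q,18]).round().astype(int);row.append(p['color'][c[1],c[0]].tolist())
    print(s,row)
E
```

```text
-12 [[173, 167, 155], [174, 166, 154], [177, 171, 158]]
-8 [[172, 165, 153], [173, 167, 156], [176, 168, 156]]
-4 [[169, 161, 148], [171, 164, 152], [174, 167, 154]]
0 [[147, 135, 119], [152, 145, 133], [163, 151, 136]]
4 [[109, 93, 70], [97, 91, 88], [178, 146, 99]]
8 [[106, 86, 67], [96, 88, 88], [178, 143, 94]]
12 [[104, 86, 64], [94, 89, 88], [178, 147, 95]]
16 [[104, 89, 72], [97, 93, 87], [181, 149, 98]]
20 [[158, 127, 86], [99, 93, 90], [179, 146, 94]]
24 [[160, 130, 89], [94, 86, 85], [179, 145, 95]]
28 [[157, 125, 85], [98, 91, 88], [179, 145, 99]]
32 [[153, 123, 85], [91, 86, 85], [163, 132, 92]]
36 [[106, 95, 89], [96, 87, 86], [123, 105, 88]]
40 [[105, 94, 89], [104, 93, 83], [100, 92, 87]]
44 [[129, 108, 86], [139, 112, 79], [99, 91, 84]]
48 [[159, 129, 92], [177, 144, 93], [100, 91, 85]]
52 [[160, 132, 92], [176, 143, 94], [100, 90, 84]]
56 [[115, 99, 87], [132, 110, 87], [101, 91, 85]]
60 [[101, 91, 83], [102, 94, 89], [108, 93, 84]]
64 [[137, 112, 85], [119, 98, 81], [168, 138, 93]]
68 [[173, 139, 89], [177, 146, 97], [180, 147, 97]]
```

The tongue runs unbroken to the plate edge and the eye sits about 49 mm from it, so the key is flat and seated at the stop. The pick is hung and the fingers are clear.

```bash
python3 -c "
from bench import *
print(sign_off())"
```

```text
the job is handed in; nothing more can be done
None
```

The key is flat on the landing against the stop plate, after about 1 s there under a 3–4 N pull; the pick is unhooked and back on its rest, and the job was handed in about 30 s into the 64 s limit.

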